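Transfer the sample bottles to the rack in order

ROBOT

A 6-joint arm with a two-finger parallel gripper is mounted at the origin on the work surface. World frame = base frame: x ahead of the robot, y to its left, z up, the work surface at z = 0. Lengths are in m, angles in rad, forces in N, time in s.
With the tool pointing down it reaches from about 0.425 to 0.95 m from the base axis. Payload 3.5 kg.
Tool frame: the origin (TCP) lies between the finger pads; the fingertips stand 22 mm ahead of it and the grasp point (between the pads) lies 3 mm ahead of it (ctrl.nose_length is the z of the fingertips in the tool frame, in m); z points along the fingers, y is the line along which they close (so a half turn about z gives the same grasp; the last joint's range is limited). The gripper opens to 85 mm and grips with 20 to 120 N. Pads are 22 mm wide; open, the fingers measure 114 mm over their backs; the gripper's body (76 mm by 85 mm) begins 54 mm behind the grasp point. The pads swing forward as they close: fully open they stand 13 mm farther back than shut.
Start: joints at [1.131, 0.286, 1.577, -0, 1.279, -0.15], TCP at [0.193, 0.647, 0.253] pointing down, gripper open.
Joint ranges: [-2.77, 2.77], [-0.9, 2.22], [0.21, 2.48], [-1.53, 4.67], [0.24, 2.81], [-2.84, 2.84]. Speed limits (rad/s): [2.79, 2.79, 3.14, 3.14, 3.14, 3.14].

INTERFACE

Orientations are given as a unit quaternion [x, y, z, w].
In Python, from plant import ctrl gives the robot as it stands. The module is installed in compiled form; this text tells all that it offers.
- The arm moves only by the tool send_rows, never from a script. Its argument "rows" is text: rows parted by semicolons, each of 7 numbers parted by spaces: the turn, a rotation vector about the tool's x, y, z in fractions of the full range, 1 being 90 degrees, then the shift along the tool's x, y, z in normalised numbers (1 is 800 mm), then the opening, from -1 (shut) to 1 (fully open). A call has 1 to 8 rows; each row is the pose to reach, as a shift and turn from the pose commanded when the call began, along the tool's axes at that moment; what a row does not reach only later rows make up. A row lasts 1/8 s, in which the tool goes at most 62.5 mm and 10.7 degrees, less where a joint would pass 70% of its speed; a pose out of reach is approached as far as the arm can. No shift or turn number may pass 1 either way. A call with a gripper value outside its range is refused whole. The fingers move at their own pace and stop on an object; "grip_force" is the grip in N (left out, the last holds). Time passes only in rows, so rows that repeat a pose let the fingers close. It gives the time, the measured TCP pose, the force, the opening and the grip force at its end, in the units of the state.
- ctrl.get_state(): the state, without advancing time (a new reading comes with each control period).
- ctrl.read_camera(name): name is "side" or "top" or "wrist"; returns a dict with "color" (420x560x3 uint8, red, green, blue), "fx", "fy", "cx", "cy" (pixels), "extrinsics" (4x4, takes a point from world to camera coordinates). Camera axes: x right, y down, z forward; pixel columns grow to the right and rows downward; lengths in m; the calibration is good to about 2 mm. A picture is of the moment at which its call begins. There is no depth.
- ctrl.sign_off(): hands the job in; it is judged then, once.
Trained networks look in a picture, given as the dict that the camera call returned (one of the last four; its "shot" number tells which), for a name from the list of things; names that differ only in an ending like _2 or _b are one class to them, and where a whole thing is asked for, a point or a joint stands for the part that bears it (a point fixed in the world has none). Each returns a list of dicts, best first, with "p" (0 to 1); they miss things now and then, are a little off and sometimes report something else, mostly with a low value. They report only what shows in the picture. A call takes as long as a camera call. They do not tell look-alikes from the thing itself.
- ctrl.look_for(picture, target): "position" ([x, y, z] in m, in the coordinates of the camera as it stood for that picture, good to about 4 mm: the middle of the surface that is visible of it).
The state is a dict: "time": time; "qpos": joint angles; "dq": joint speeds; "joint_efforts": joint torques, N m; "eef_pos": TCP position; "tcp_rot": TCP orientation; "contact_force": force on the tool from outside, world axes, zero at the start; "wrist_torque": the same for the moment, N m; "opening": opening from 0.0 (shut) to 1.0 (fully open); "finger_force": force on a finger pad.
Only numpy, scipy, OpenCV 4.12 (cv2) and the standard library are available. Lean on these libraries where they do the work, as an engineer would, in place of code of your own. Each camera call takes 0.05 s, during which the arm holds its last target. There are 200 camera calls.

TASK

Move the four sample bottles with coloured caps from the cups on the sampling rail into the divided grey rack, one to a compartment, keeping their order: the bottle nearest the rail's blue end goes into the compartment next to the rack's blue end, and so on along the row to the far ends. Keep the bottles upright, and set each one down gently so that it stands on the rack's floor; do not let it drop.

Things in the scene. Friction and masses are not known exactly. Their poses are not given: they have to be found in the camera images.
- rail: Aluminium sampling rail, fixed, 45 x 270 mm, top face 45 mm above the table. Origin: on the table under its middle; x across, y along it towards its BLUE end block (at y +135 to +161 mm), z up. Four coloured cups stand on it at y = +99, +33, -33, -99 mm (x = 0), in a colour order that changes.
- rack: Grey bottle rack, fixed, open on top, 70 (x) x 265 (y) x 45 mm high, blue grip on its end at -y. Origin: on the table under its middle; y along the row, AWAY from the blue end, z up. Walls and floor 5 mm thick. Four empty compartments, 60 x 60 mm clear, centred at x = 0, y = -97.5 (next to the blue grip), -32.5, +32.5, +97.5 mm.
- bottle_red: Amber bottle with red cap, paper band; loose, 0.10 to 0.15 kg. Origin: centre of its underside, z up its axis (yaw is arbitrary). Body 40 mm diameter up to 50 mm, shoulder to a 26 mm neck at 63 mm, cap 33 mm diameter from 67 to 91 mm (top). Starts upright in the red cup, underside 49 mm above the table. (A black-capped bottle on the table is not part of the job.)
- bottle_yellow: Amber bottle with yellow cap, paper band; loose, 0.10 to 0.15 kg. Origin: centre of its underside, z up its axis (yaw is arbitrary). Body 40 mm diameter up to 50 mm, shoulder to a 26 mm neck at 63 mm, cap 33 mm diameter from 67 to 91 mm (top). Starts upright in the yellow cup, underside 49 mm above the table. (A black-capped bottle on the table is not part of the job.)
- bottle_green: Amber bottle with green cap, paper band; loose, 0.10 to 0.15 kg. Origin: centre of its underside, z up its axis (yaw is arbitrary). Body 40 mm diameter up to 50 mm, shoulder to a 26 mm neck at 63 mm, cap 33 mm diameter from 67 to 91 mm (top). Starts upright in the green cup, underside 49 mm above the table. (A black-capped bottle on the table is not part of the job.)
- bottle_white: Amber bottle with white cap, paper band; loose, 0.10 to 0.15 kg. Origin: centre of its underside, z up its axis (yaw is arbitrary). Body 40 mm diameter up to 50 mm, shoulder to a 26 mm neck at 63 mm, cap 33 mm diameter from 67 to 91 mm (top). Starts upright in the white cup, underside 49 mm above the table. (A black-capped bottle on the table is not part of the job.)
- cup_red: Red holder cup fixed on the rail: 54 mm outer diameter, 26 mm high, 45 mm bore, floor 4 mm thick. Origin: centre of its underside, 45 mm above the table; axes as the rail's (y towards the rail's blue end). Holds the red-capped bottle at the start, so it still shows that bottle's place in the row afterwards.
- cup_yellow: Yellow holder cup fixed on the rail: 54 mm outer diameter, 26 mm high, 45 mm bore, floor 4 mm thick. Origin: centre of its underside, 45 mm above the table; axes as the rail's (y towards the rail's blue end). Holds the yellow-capped bottle at the start, so it still shows that bottle's place in the row afterwards.
- cup_green: Green holder cup fixed on the rail: 54 mm outer diameter, 26 mm high, 45 mm bore, floor 4 mm thick. Origin: centre of its underside, 45 mm above the table; axes as the rail's (y towards the rail's blue end). Holds the green-capped bottle at the start, so it still shows that bottle's place in the row afterwards.
- cup_white: White holder cup fixed on the rail: 54 mm outer diameter, 26 mm high, 45 mm bore, floor 4 mm thick. Origin: centre of its underside, 45 mm above the table; axes as the rail's (y towards the rail's blue end). Holds the white-capped bottle at the start, so it still shows that bottle's place in the row afterwards.
Not all that is in view belongs to the job. What is shaped like the bottle_green but purple is not meant. What is shaped like the bottle_red but purple is not meant.

How it is judged:
By the outcome, as a careful person would: the job done as asked, in the order asked, and still so for the second after the job is handed in, with the robot touching nothing.
It also fails if it takes over 120 s, if anything falls off the work surface, if the arm or the gripper's body presses on something with over 40 N, if the wrist force passes 120 N, or if a joint passes its speed limit or range.

## Working session

There is one attempt and no reset: what is moved stays moved. The work goes in short steps, Python scripts to look and compute and a tool call to move; the robot and the scene stay as the last step left them, time stands still between calls to the robot, and variables do not carry over. Pictures are saved under pics/ and viewed, at most 14 in all, crops included, and the job is handed in when it is done.

Besides the shell and the picture viewer there is one more tool, called after ">>>" as name(argument=value, ...), one argument or row to a line, values as JSON. send_rows: Moves the arm, as the interface text tells. Its arguments: {"type":"object","properties":{"rows":{"type":"string"},"grip_force":{"type":"number"}},"required":["rows"]}

```bash
mkdir -p pics; cat > h.py <<'E'
import numpy as np, cv2
from plant import ctrl
from scipy.spatial.transform import Rotation as R
def shot(n,f=None):
    d=ctrl.read_camera(n)
    if f: cv2.imwrite('pics/'+f,cv2.cvtColor(d['color'],cv2.COLOR_RGB2BGR))
    return d
def find(d,t,k=3):
    T=np.linalg.inv(d['extrinsics'])
    out=[]
    for r in ctrl.look_for(d,t)[:k]:
        p=np.array(r['position']); w=(T@[*p,1])[:3]
        out.append((round(r['p'],2),w.round(4).tolist(),[round(d['fx']*p[0]/p[2]+d['cx']),round(d['fy']*p[1]/p[2]+d['cy'])]))
    return out
def onplane(d,u,v,z):
    T=np.linalg.inv(d['extrinsics']); o=T[:3,3]
    r=T[:3,:3]@[(u-d['cx'])/d['fx'],(v-d['cy'])/d['fy'],1]
    return (o+r*(z-o[2])/r[2]).round(4)
E
python3 - <<'E'
from h import *
s=ctrl.get_state(); print(s['eef_pos'],s['tcp_rot'],s['opening'],ctrl.nose_length)
for n in('top','side'):
    d=shot(n,n+'0.png'); print(n, np.linalg.inv(d['extrinsics'])[:3,3])
    for t in ['rail','rack']+[a+c for a in('bottle_','cup_') for c in('red','yellow','green','white')]: print(t,find(d,t))
E
```

```text
[0.19259202 0.64631006 0.25193113] [ 1.44400667e-01  9.89518593e-01 -1.13048674e-03 -3.50020781e-04] 0.9973602426973628 0.022
top [ 0.26835281 -0.05335628  1.06094636]
rail [(0.73, [0.4569, -0.1783, 0.0489], [338, 245])]
rack [(0.94, [0.4851, 0.2512, 0.0171], [141, 235])]
bottle_red [(0.97, [0.4499, -0.3298, 0.1228], [419, 242]), (0.93, [0.4592, -0.4287, 0.0668], [458, 242])]
bottle_yellow [(0.68, [0.4644, -0.2048, 0.1408], [357, 233])]
bottle_green [(0.88, [0.5504, -0.0862, 0.0821], [295, 198]), (0.85, [0.4738, -0.1363, 0.1395], [321, 228])]
bottle_white [(0.56, [0.4572, -0.2646, 0.1345], [387, 237])]
cup_red [(0.7, [0.4437, -0.3217, 0.0706], [408, 249])]
cup_yellow [(0.55, [0.4558, -0.1891, 0.074], [344, 243])]
cup_green [(0.5, [0.464, -0.1266, 0.0742], [314, 239])]
cup_white [(0.59, [0.4492, -0.2569, 0.0694], [377, 247])]
side [ 0.03043856 -0.66544956  0.76143859]
rail []
rack [(0.74, [0.4859, 0.2423, 0.0303], [217, 172])]
bottle_red [(0.66, [0.4471, -0.3427, 0.1139], [349, 287]), (0.64, [0.4539, -0.4398, 0.0541], [383, 337]), (0.28, [0.4602, -0.1509, 0.065], [292, 244])]
bottle_yellow [(0.87, [0.4605, -0.2145, 0.1067], [311, 248])]
bottle_green [(0.72, [0.4727, -0.15, 0.1094], [297, 228]), (0.62, [0.5584, -0.0937, 0.0717], [309, 212])]
bottle_white [(0.66, [0.4532, -0.2759, 0.1081], [328, 266])]
cup_red [(0.8, [0.4373, -0.3505, 0.0658], [345, 307])]
cup_yellow [(0.56, [0.4515, -0.2212, 0.071], [309, 263])]
cup_green [(0.47, [0.4622, -0.152, 0.064], [293, 244])]
cup_white [(0.7, [0.4457, -0.2881, 0.0636], [327, 286]), (0.34, [0.4347, -0.3545, 0.0657], [345, 309])]
```

View pics/top0.png

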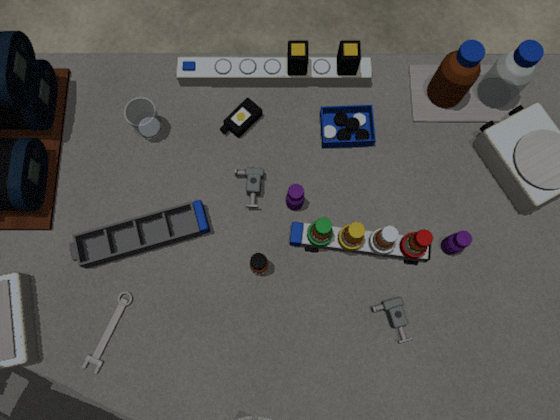

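View pics/side0.png

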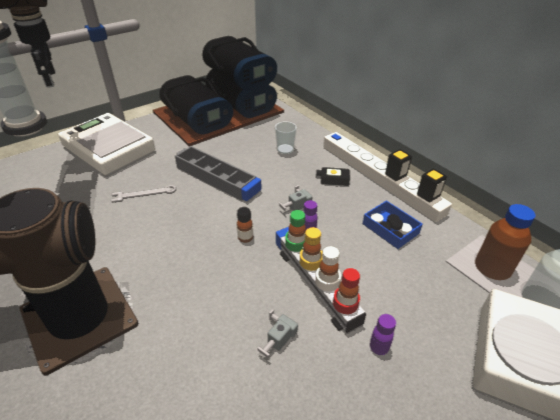

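The top view shows the rail's blue end at (297,233), then green (320,226), yellow (352,232), white (387,235) and red (423,238). The rack's blue grip is at (201,216), on the right end of the rack. The side view agrees, and the purple and black bottles are not part of the job. Next I'll enlarge the rack and rail to get accurate poses.

```bash
python3 - <<'E'
import cv2,numpy as np
a=cv2.imread('pics/top0.png')
c=lambda x,y,w,h:cv2.convertScaleAbs(cv2.resize(a[y:y+h,x:x+w],None,fx=5,fy=5,interpolation=cv2.INTER_CUBIC),alpha=1.8)
cv2.imwrite('pics/crop.png',np.vstack([c(65,198,150,70),c(285,210,150,50)]))
E
```

```text
(no output)
```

View pics/crop.png

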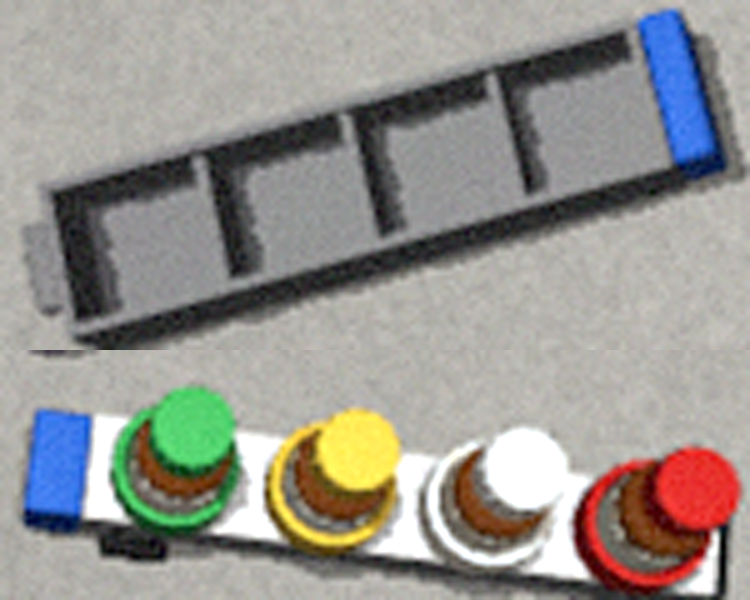

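The crop gives the rack's top corners at about (47,188), (78,335), (672,172) and (637,25). The cap discs are centred at (195,428), (358,450), (525,470) and (698,490).

```bash
cat >> h.py <<'E'
def go(x,y,z,yaw_deg,grip):
    "row from present pose to tool pointing down, TCP xyz, tool y axis at yaw (deg)"
    s=ctrl.get_state(); A=R.from_quat(s['tcp_rot']); a=np.radians(yaw_deg)
    ty=np.array([np.cos(a),np.sin(a),0]); tz=np.array([0,0,-1.]); 
    B=R.from_matrix(np.c_[np.cross(ty,tz),ty,tz]) 
    print(np.degrees((A.inv()*B).as_rotvec()).round(1), (A.inv().apply(np.array([x,y,z])-s['eef_pos'])*1000).round(1),grip)
E
python3 - <<'E'
from h import *
d=shot('top')
P=[onplane(d,65+x/5-.4,198+y/5-.4,.045) for x,y in[(47,188),(78,335),(672,172),(637,25)]]
P=np.array(P);print(P);print('rack c',P.mean(0),'dims',np.linalg.norm(np.diff(np.r_[P,P[:1]],axis=0),axis=1))
v=(P[0]+P[1]-P[2]-P[3]);print('rack ydir',np.degrees(np.arctan2(v[1],v[0])))
C=np.array([onplane(d,285+x/5-.4,210+(y-350)/5-.4,.14) for x,y in[(195,428),(358,450),(525,470),(698,490)]])
print(C,np.linalg.norm(np.diff(C,axis=0),axis=1)); v=C[0]-C[3];print('rail ydir',np.degrees(np.arctan2(v[1],v[0])))
go(.50,.2,.26,-10,1); go(.42,.42,.26,30,1)
E
```

```text
[[0.4783 0.3877 0.045 ]
 [0.4147 0.368  0.045 ]
 [0.4856 0.1188 0.045 ]
 [0.5512 0.1368 0.045 ]]
rack c [0.48245  0.252825 0.045   ] dims [0.06658115 0.25908966 0.0680247  0.26127614]
rack ydir 106.04219199416342
[[ 0.4791 -0.1407  0.14  ]
 [ 0.4703 -0.2042  0.14  ]
 [ 0.4624 -0.2689  0.14  ]
 [ 0.4545 -0.3357  0.14  ]] [0.06410686 0.06518052 0.06726552]
rail ydir 82.80989949183731
[-0.  -0.  83.4] [-422.  -340.4   -6.7] 1
[-0.  -0.  43.4] [-282.5 -152.5   -6.7] 1
```

Careful with the scale: shifts go in shares of 800 mm and turns go in shares of 90 degrees. That gives: -410 mm / 800 = -0.5125, -370 mm / 800 = -0.4625, 80 degrees / 90 = 0.8889.

>>> send_rows(
  rows="0 0 0.1111 -0.075 -0.0438 -0.0088 1;0 0 0.2222 -0.1438 -0.0875 -0.0088 1;0 0 0.3333 -0.2125 -0.1313 -0.0088 1;0 0 0.4444 -0.2813 -0.175 -0.0088 1;0 0 0.5556 -0.3438 -0.2188 -0.0088 1;0 0 0.6667 -0.4063 -0.2688 -0.0088 1;0 0 0.7778 -0.4625 -0.3188 -0.0088 1;0 0 0.8889 -0.5125 -0.3688 -0.0088 1",
)

```text
time: 2.15
eef_pos: [0.499, 0.2514, 0.2607]
tcp_rot: [0.749, 0.663, 0.0, 0.0]
contact_force: [-0.2, -0.5, 0.2]
opening: 1.006
finger_force: 0.0
```

```bash
python3 - <<'E'
from h import *
s=ctrl.get_state(); print(s['time'],s['eef_pos'],s['qpos'])
d=shot('wrist','w0.png'); print(d['extrinsics'].round(3).tolist())
go(.479,-.141,.24,-7.2,1);go(.47,0.03,.25,-7,1)
E
```

```text
2.15 [0.49899145 0.25139321 0.26067826] [2.85082096e-01 2.42194885e-02 1.85829893e+00 5.61244121e-05
 1.25805040e+00 4.06093934e-01]
[[0.993, -0.12, 0.0, -0.465], [-0.116, -0.958, 0.261, 0.265], [-0.031, -0.259, -0.965, 0.466], [0.0, 0.0, 0.0, 1.0]]
[ 0.2  0.3 -0.3] [-386.1   27.    22.5] 1
[ 0.2  0.3 -0.5] [-217.7   -4.1   11.6] 1
```

View pics/w0.png

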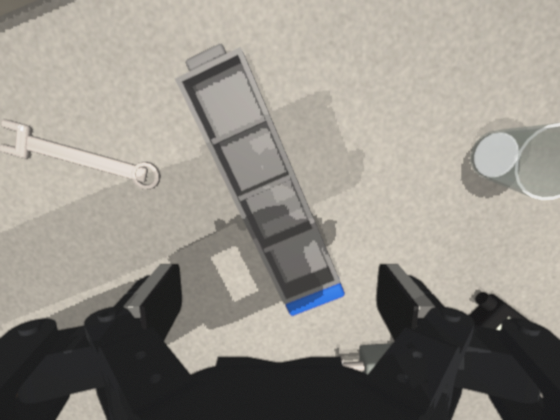

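The wrist view shows the whole rack. Its top corners are at about (180,80), (241,52), (338,284) and (285,303), with the blue grip at the near end (316,298).

```bash
python3 - <<'E'
from h import *
d=shot('wrist')
P=np.array([onplane(d,x,y,.045) for x,y in[(180,80),(241,52),(338,284),(285,303)]])
print(P,P.mean(0),np.linalg.norm(np.diff(np.r_[P,P[:1]],axis=0),axis=1))
v=P[0]+P[1]-P[2]-P[3];print(np.degrees(np.arctan2(v[1],v[0])));print(find(d,'rack'))
E
```

```text
[[0.4233 0.3654 0.045 ]
 [0.4851 0.382  0.045 ]
 [0.5557 0.1306 0.045 ]
 [0.4931 0.1145 0.045 ]] [0.4893   0.248125 0.045   ] [0.06399062 0.2611251  0.06463722 0.26042821]
105.61643430892656
[(0.56, [0.4743, 0.2659, 0.0072], [252, 171])]
```

In the tool's units: -270 mm / 800 = -0.3375, -240 mm / 800 = -0.3.

>>> send_rows(
  rows="0 0 0 -0.0625 0 0.0063 1;0 0 0 -0.125 0 0.0125 1;0 0 0 -0.1875 0.0063 0.015 1;0 0 0 -0.25 0.0125 0.0188 1;0 0 0 -0.3 0.0188 0.0188 1;0 0 0 -0.3375 0.025 0.0188 1;0 0 0 -0.3375 0.025 0.0188 1",
)

```text
time: 3.18
eef_pos: [0.4869, -0.0176, 0.2455]
tcp_rot: [0.747, 0.665, 0.0, -0.0]
contact_force: [0.8, 0.4, -0.1]
opening: 1.001
finger_force: 0.0
```

```bash
python3 - <<'E'
from h import *
s=ctrl.get_state(); print(s['time'],s['eef_pos'])
d=shot('wrist','w1.png')
for t in ['rail']+[a+c for a in('bottle_','cup_') for c in('red','yellow','green','white')]: print(t,find(d,t))
E
```

```text
3.175 [ 0.48689384 -0.0175645   0.24548626]
rail [(0.93, [0.4865, -0.0918, 0.0446], [287, 263])]
bottle_red []
bottle_yellow []
bottle_green [(0.7, [0.4823, -0.1309, 0.1079], [288, 332]), (0.66, [0.5622, -0.0757, 0.0708], [363, 251])]
bottle_white []
cup_red []
cup_yellow []
cup_green [(0.71, [0.4789, -0.1161, 0.0616], [282, 292])]
cup_white []
```

View pics/w1.png

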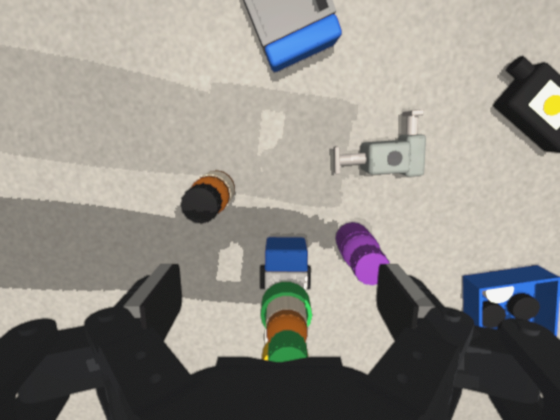

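The wrist view shows the rail's blue block at (286,252), the green cup rim at (287,302) and the green cap at (288,348). The purple bottle stands clear at (365,255).

```bash
python3 - <<'E'
from h import *
d=shot('wrist')
print('cup rim',onplane(d,287,302,.071)); print('cap',onplane(d,288,342,.139)); 
for u,v,z in[(264,239,.045),(307,239,.045)]: print(onplane(d,u,v,z))
t=shot('top')
for x,y in[(177,468),(330,487),(487,503),(642,520)]: print('cup top view',onplane(t,285+x/5-.4,210+(y-350)/5-.4,.071))
go(.480,-.139,.215,-7.2,1);go(.480,-.139,.130,-7.2,1)
E
```

```text
cup rim [ 0.4829 -0.1213  0.071 ]
cap [ 0.4825 -0.1176  0.139 ]
[ 0.466 -0.061  0.045]
[ 0.5104 -0.0661  0.045 ]
cup top view [ 0.4777 -0.1394  0.071 ]
cup top view [ 0.4696 -0.2032  0.071 ]
cup top view [ 0.4629 -0.2684  0.071 ]
cup top view [ 0.4557 -0.3326  0.071 ]
[-0.  -0.   0.6] [-121.9    7.2   30.3] 1
[-0.  -0.   0.6] [-121.9    7.2  115.3] 1
```

In the tool's units: -122 mm / 800 = -0.1525, 117 mm / 800 = 0.1463.

>>> send_rows(
  rows="0 0 0 -0.075 0.005 0.0063 1;0 0 0 -0.125 0.0075 0.025 1;0 0 0 -0.1525 0.0088 0.0375 1;0 0 0 -0.1525 0.0088 0.0625 1;0 0 0 -0.1525 0.0088 0.1 1;0 0 0 -0.1525 0.0088 0.1313 1;0 0 0 -0.1525 0.0088 0.1463 1;0 0 0 -0.1525 0.0088 0.1463 1",
)

```text
time: 4.78
eef_pos: [0.4794, -0.1391, 0.1277]
tcp_rot: [0.747, 0.665, -0.0, -0.001]
contact_force: [0.3, 0.1, 0.9]
opening: 1.0
finger_force: 0.0
```

```bash
python3 - <<'E'
from h import *
s=ctrl.get_state(); print(s['time'],s['eef_pos'])
d=shot('side','s1.png'); t=shot('top')
a=d['color'][190:310,230:400]; b=t['color'][180:270,270:440]
r=lambda a,f:cv2.resize(a,None,fx=f,fy=f,interpolation=cv2.INTER_CUBIC)
a=r(a,3);b=r(b,3); o=np.zeros((max(len(a),0)+0,0,3),np.uint8)
cv2.imwrite('pics/g1.png',cv2.cvtColor(cv2.resize(np.vstack([a,b]),None,fx=.93,fy=.93),cv2.COLOR_RGB2BGR))
E
```

```text
4.775 [ 0.47939866 -0.13911412  0.12773183]
```

View pics/g1.png

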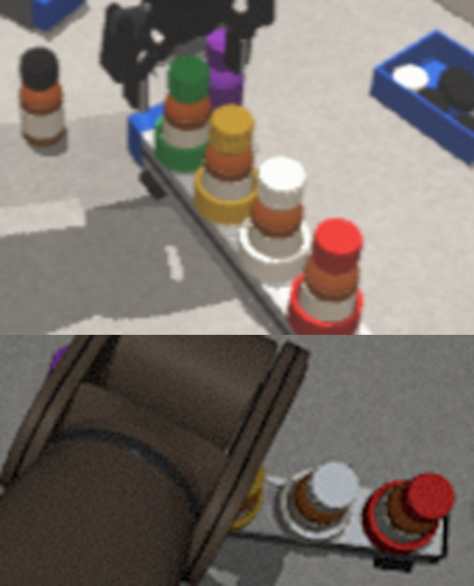

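The green cap (187,75 in the crop) sits between the open fingers (115 and 235). I'll close on it now.

>>> send_rows(
  rows="0 0 0 0 0 0 0.2;0 0 0 0 0 0 -0.1;0 0 0 0 0 0 -0.5;0 0 0 0 0 0 -0.5;0 0 0 0 0 0 -0.5;0 0 0 0 0 0 -0.5;0 0 0 0 0 0 -0.5",
  grip_force=30,
)

```text
time: 5.75
eef_pos: [0.4801, -0.1395, 0.1289]
tcp_rot: [0.747, 0.665, 0.0, 0.0]
contact_force: [-0.7, 0.4, 5.0]
opening: 0.378
finger_force: 30.1
```

In the tool's units: -120 mm / 800 = -0.15, -105 mm / 800 = -0.1313.

>>> send_rows(
  rows="0 0 0 0 0 -0.0063 -0.5;0 0 0 0 0 -0.0375 -0.5;0 0 0 0 0 -0.0875 -0.5;0 0 0 0 0 -0.1313 -0.5;0 0 0 0 0 -0.15 -0.5;0 0 0 0 0 -0.15 -0.5",
)

```text
time: 6.5
eef_pos: [0.4798, -0.1394, 0.2485]
tcp_rot: [0.747, 0.665, 0.0, 0.0]
contact_force: [-0.4, -0.1, -0.5]
opening: 0.372
finger_force: 30.7
```

```bash
cat >> h.py <<'E'
c=np.array([.486,.249]); a=np.radians(105.8); yd=np.array([np.cos(a),np.sin(a)])
SL=[c+t*yd for t in(-.0975,-.0325,.0325,.0975)]
E
python3 - <<'E'
from h import *
s=ctrl.get_state();print(s['eef_pos'],s['opening'],s['contact_force'])
go(*SL[0],.249,15.8,0);go(*SL[0],.085,15.8,0)
E
```

```text
[ 0.47980046 -0.13937704  0.24846354] 0.3719417005991179 [-0.44961181 -0.0529681  -0.49069514]
[  0.    0.  -22.4] [296.4  -1.3  -0.6] 0
[  0.    0.  -22.4] [296.4  -1.5 163.4] 0
```

In the tool's units: 296 mm / 800 = 0.37, 275 mm / 800 = 0.3438, -22.5 degrees / 90 = -0.25.

>>> send_rows(
  rows="0 0 -0.0333 0.0375 0 0 -0.5;0 0 -0.0778 0.1 0 0 -0.5;0 0 -0.1222 0.1625 0 0 -0.5;0 0 -0.1667 0.225 0 0 -0.5;0 0 -0.2111 0.2875 0 0 -0.5;0 0 -0.25 0.3438 0 0 -0.5;0 0 -0.25 0.37 -0.0013 0 -0.5;0 0 -0.25 0.37 -0.0013 0 -0.5",
)

```text
time: 7.5
eef_pos: [0.5115, 0.1559, 0.2455]
tcp_rot: [0.601, 0.799, -0.002, -0.002]
contact_force: [0.2, -0.5, -1.0]
opening: 0.377
finger_force: 30.8
```

```bash
python3 - <<'E'
from h import *
s=ctrl.get_state();print(s['eef_pos'],s['opening'],s['contact_force'])
d=shot('wrist','w2.png');print(find(d,'bottle_green'));e=shot('side','s2.png');print(find(e,'bottle_green'))
go(*SL[0],.12,15.8,0)
E
```

```text
[0.51149451 0.15594408 0.24553413] 0.3773252962593312 [ 0.18246706 -0.54185806 -0.98955899]
[(0.6, [0.5127, 0.1625, 0.2561], [286, 296])]
[(0.95, [0.5533, -0.0926, 0.0602], [307, 216]), (0.8, [0.5035, 0.1414, 0.2105], [237, 131])]
[-0.1 -0.   0. ] [  1.2   0.7 127.3] 0
```

View pics/w2.png

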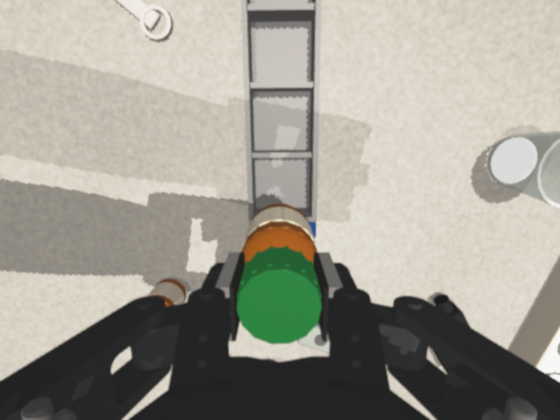

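The wrist view shows the green bottle held straight, with its axis in line with the rack's centreline (u≈281). The partitions are at v≈84 and 155, and the blue grip is at (313,228). I'll check position along the rack against the partitions.

```bash
python3 - <<'E'
from h import *
d=shot('wrist')
for v,ts in((155,-.065),(84,0),(4,.065)): 
    p=onplane(d,281,v,.045)[:2]; q=p-c; print(p,'t',q@yd,ts,'lat',q@[yd[1],-yd[0]])
E
```

```text
[0.5035 0.1928] t -0.05884155555955588 -0.065 lat 0.0015366650030821834
[0.4857 0.2551] t 0.005951213834640799 0 lat 0.0013722441088887475
[0.4678 0.3178] t 0.07115609845095332 0.065 lat 0.0012205135141585284
```

In the tool's units: 127 mm / 800 = 0.1588, 105 mm / 800 = 0.1313.

>>> send_rows(
  rows="0 0 0 0.0013 0.0013 0.0375 -0.5;0 0 0 0.0013 0.0013 0.0875 -0.5;0 0 0 0.0013 0.0013 0.1313 -0.5;0 0 0 0.0013 0.0013 0.1588 -0.5;0 0 0 0.0013 0.0013 0.1588 -0.5;0 0 0 0.0013 0.0013 0.1588 -0.5",
)

```text
time: 8.5
eef_pos: [0.5143, 0.1557, 0.1225]
tcp_rot: [0.603, 0.798, 0.001, 0.001]
contact_force: [1.1, 0.5, 0.3]
opening: 0.376
finger_force: 30.8
```

```bash
sed -i 's/^c=np.array.*; a=/c=np.array([.4856,.2535]); a=/' h.py; python3 - <<'E'
from h import *
go(*SL[0],.09,15.8,0);go(*SL[0],.084,15.8,0)
E
```

```text
[0.1 0.  0.1] [ 4.5 -1.1 32.5] 0
[0.1 0.  0.1] [ 4.5 -1.1 38.5] 0
```

In the tool's units: 34 mm / 800 = 0.0425, 30 mm / 800 = 0.0375.

>>> send_rows(
  rows="0 0 0 0.005 -0.0013 0.0063 -0.5;0 0 0 0.005 -0.0013 0.025 -0.5;0 0 0 0.005 -0.0013 0.0375 -0.5;0 0 0 0.005 -0.0013 0.0425 -0.5;0 0 0 0.005 -0.0013 0.0425 -0.5;0 0 0 0.005 -0.0013 0.0425 -0.5",
)

```text
time: 9.25
eef_pos: [0.5117, 0.1597, 0.0876]
tcp_rot: [0.603, 0.798, 0.0, 0.0]
contact_force: [-0.1, -0.2, -0.6]
opening: 0.374
finger_force: 30.8
```

In the tool's units: 2 mm / 800 = 0.0025, 1 mm / 800 = 0.0013.

>>> send_rows(
  rows="0 0 0 0 0 0.0013 -0.5;0 0 0 0 0 0.0025 -0.5;0 0 0 0 0 0.0025 -0.5",
)

```text
time: 9.62
eef_pos: [0.5114, 0.1597, 0.0853]
tcp_rot: [0.603, 0.798, -0.0, -0.0]
contact_force: [-1.0, 0.3, -1.0]
opening: 0.377
finger_force: 30.8
```

In the tool's units: 1 mm / 800 = 0.0013.

>>> send_rows(
  rows="0 0 0 0 0 0.0013 -0.5;0 0 0 0 0 0.0013 -0.5;0 0 0 0 0 0.0013 -0.5",
)

```text
time: 10.0
eef_pos: [0.5117, 0.1597, 0.0849]
tcp_rot: [0.603, 0.798, 0.0, 0.0]
contact_force: [-2.4, -0.3, 3.4]
opening: 0.378
finger_force: 31.1
```

In the tool's units: 1 mm / 800 = 0.0013.

>>> send_rows(
  rows="0 0 0 0 0 0.0013 -0.5;0 0 0 0 0 0.0013 -0.5;0 0 0 0 0 0.0013 -0.5",
)

```text
time: 10.38
eef_pos: [0.5118, 0.1597, 0.0848]
tcp_rot: [0.602, 0.798, -0.0, 0.0]
contact_force: [-2.4, -1.3, 8.5]
opening: 0.376
finger_force: 31.8
```

In the tool's units: -150 mm / 800 = -0.1875, -130 mm / 800 = -0.1625.

>>> send_rows(
  rows="0 0 0 0 0 -0.0013 -0.1;0 0 0 0 0 -0.0013 0.2;0 0 0 0 0 -0.0013 0.6;0 0 0 0 0 -0.0013 0.6;0 0 0 0 0 -0.0375 0.8;0 0 0 0 0 -0.1 1;0 0 0 0 0 -0.1625 1;0 0 0 0 0 -0.1875 1",
)

```text
time: 11.38
eef_pos: [0.5129, 0.1599, 0.2374]
tcp_rot: [0.602, 0.798, 0.002, 0.002]
contact_force: [-0.1, -0.6, -1.5]
opening: 1.003
finger_force: 0.0
```

```bash
python3 - <<'E'
from h import *
s=ctrl.get_state();print(s['eef_pos'],s['opening'])
e=shot('side');print(find(e,'bottle_green')); t=shot('top');print(find(t,'bottle_green'))
print(SL[0]); go(.471,-.204,.235,-7.2,1)
E
```

```text
[0.51293514 0.15985486 0.23736485] 1.0029993788105178
[(0.9, [0.5567, -0.0939, 0.0609], [309, 216]), (0.87, [0.5045, 0.1518, 0.0668], [238, 174])]
[(0.7, [0.5078, 0.1527, 0.0803], [181, 218]), (0.56, [0.5507, -0.0862, 0.0807], [295, 198])]
[0.51214732 0.15968375]
[-0.   0.  23.1] [-338.7 -138.2   -2.3] 1
```

In the tool's units: -339 mm / 800 = -0.4238, -138 mm / 800 = -0.1725, 23 degrees / 90 = 0.2556.

>>> send_rows(
  rows="0 0 0.0333 -0.05 -0.02 0 1;0 0 0.0778 -0.1125 -0.0463 0 1;0 0 0.1222 -0.175 -0.0713 0 1;0 0 0.1667 -0.2375 -0.0975 0 1;0 0 0.2111 -0.3 -0.1225 0 1;0 0 0.2556 -0.3625 -0.1475 0 1;0 0 0.2556 -0.4125 -0.1688 0 1;0 0 0.2556 -0.4238 -0.1725 0 1",
)

```text
time: 12.58
eef_pos: [0.4702, -0.2059, 0.2309]
tcp_rot: [0.751, 0.661, -0.001, -0.002]
contact_force: [0.1, -0.4, -0.4]
opening: 0.998
finger_force: 0.0
```

```bash
python3 - <<'E'
from h import *
s=ctrl.get_state();print(s['eef_pos'])
go(.471,-.2043,.128,-7.2,1)
E
```

```text
[ 0.47022039 -0.20586144  0.23091562]
[-0.2 -0.1 -0.1] [  1.5   1.  102.9] 1
```

In the tool's units: 95 mm / 800 = 0.1188, 80 mm / 800 = 0.1.

>>> send_rows(
  rows="0 0 0 0 0 0.025 1;0 0 0 0 0 0.0625 1;0 0 0 0 0 0.1 1;0 0 0 0 0 0.1188 1;0 0 0 0 0 0.1188 1;0 0 0 0 0 0.1188 1",
)

```text
time: 13.32
eef_pos: [0.4722, -0.2043, 0.1393]
tcp_rot: [0.749, 0.662, 0.0, 0.001]
contact_force: [0.4, -0.5, 0.6]
opening: 1.003
finger_force: 0.0
```

```bash
python3 - <<'E'
from h import *
s=ctrl.get_state();print(s['eef_pos'])
go(.471,-.2043,.128,-7.2,1)
E
```

```text
[ 0.47222251 -0.20434878  0.13931835]
[0.1 0.  0.1] [-0.1 -1.2 11.3] 1
```

Now I'll close on the yellow cap, then lift.

In the tool's units: 11 mm / 800 = 0.0138, -1 mm / 800 = -0.0013.

>>> send_rows(
  rows="0 0 0 0 -0.0013 0.0138 1;0 0 0 0 -0.0013 0.0138 0.2;0 0 0 0 -0.0013 0.0138 -0.1;0 0 0 0 -0.0013 0.0138 -0.5;0 0 0 0 -0.0013 0.0138 -0.5;0 0 0 0 -0.0013 0.0138 -0.5;0 0 0 0 -0.0013 0.0138 -0.5;0 0 0 0 -0.0013 0.0138 -0.5",
  grip_force=30,
)

```text
time: 14.32
eef_pos: [0.4709, -0.2043, 0.1277]
tcp_rot: [0.75, 0.662, 0.0, 0.001]
contact_force: [0.7, -0.2, 2.2]
opening: 0.381
finger_force: 28.3
```

>>> send_rows(
  rows="0 0 0 0 0 -0.0063 -0.5;0 0 0 0 0 -0.0375 -0.5;0 0 0 0 0 -0.0875 -0.5;0 0 0 0 0 -0.1313 -0.5;0 0 0 0 0 -0.15 -0.5;0 0 0 0 0 -0.15 -0.5",
)

```text
time: 15.08
eef_pos: [0.4706, -0.2041, 0.2476]
tcp_rot: [0.75, 0.662, 0.0, 0.0]
contact_force: [-0.2, -0.8, -0.7]
opening: 0.377
finger_force: 30.0
```

```bash
python3 - <<'E'
from h import *
go(*SL[1],.25,15.8,0)
E
```

```text
[  0.    0.  -22.9] [426.  -29.   -2.6] 0
```

In the tool's units: 405 mm / 800 = 0.5063, 360 mm / 800 = 0.45, -23 degrees / 90 = -0.2556.

>>> send_rows(
  rows="0 0 -0.0333 0.0438 -0.0025 0 -0.5;0 0 -0.0667 0.1063 -0.0075 0 -0.5;0 0 -0.1 0.175 -0.0113 0 -0.5;0 0 -0.1333 0.2438 -0.0163 0 -0.5;0 0 -0.1667 0.3125 -0.0213 0 -0.5;0 0 -0.2 0.3813 -0.0263 0 -0.5;0 0 -0.2333 0.45 -0.0313 0 -0.5;0 0 -0.2556 0.5063 -0.035 0 -0.5",
)

```text
time: 16.08
eef_pos: [0.4914, 0.2031, 0.2445]
tcp_rot: [0.602, 0.799, -0.002, -0.001]
contact_force: [0.4, 0.1, -1.9]
opening: 0.379
finger_force: 30.0
```

```bash
python3 - <<'E'
from h import *
go(*SL[1],.13,15.8,0)
E
```

```text
[-0.3 -0.   0.2] [ 17.5   8.8 114.5] 0
```

>>> send_rows(
  rows="0 0 0 0.015 0.0075 0 -0.5;0 0 0 0.0225 0.0113 0.0125 -0.5;0 0 0 0.0225 0.0113 0.0625 -0.5;0 0 0 0.0225 0.0113 0.1125 -0.5;0 0 0 0.0225 0.0113 0.145 -0.5;0 0 0 0.0225 0.0113 0.145 -0.5;0 0 0 0.0225 0.0113 0.145 -0.5",
)

```text
time: 16.95
eef_pos: [0.4972, 0.2204, 0.1319]
tcp_rot: [0.603, 0.798, 0.0, 0.0]
contact_force: [0.6, -0.3, -0.1]
opening: 0.376
finger_force: 29.9
```

```bash
python3 - <<'E'
from h import *
s=ctrl.get_state();print(s['eef_pos'])
d=shot('wrist','w3.png')
go(*SL[1],.085,15.8,0)
E
```

```text
[0.49723229 0.22038963 0.13192158]
[0.1 0.  0. ] [ 2.3 -2.8 47.7] 0
```

View pics/w3.png

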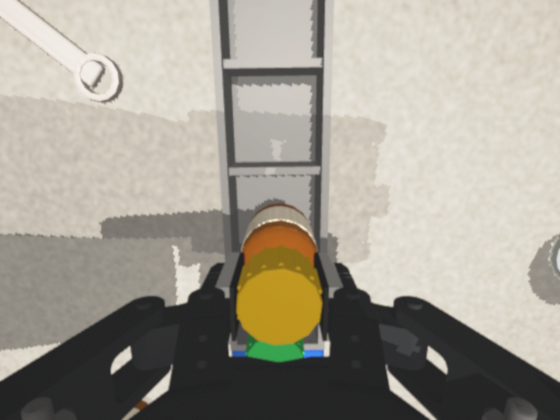

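The wrist view shows the yellow bottle over compartment 2. The partition is at v≈170, the rack's centreline is at u≈275, and the green cap is behind in compartment 1. I'll lower it.

In the tool's units: 46 mm / 800 = 0.0575, 45 mm / 800 = 0.0563.

>>> send_rows(
  rows="0 0 0 0.0025 -0.0038 0.0125 -0.5;0 0 0 0.0025 -0.0038 0.035 -0.5;0 0 0 0.0025 -0.0038 0.05 -0.5;0 0 0 0.0025 -0.0038 0.055 -0.5;0 0 0 0.0025 -0.0038 0.0563 -0.5;0 0 0 0.0025 -0.0038 0.0575 -0.5;0 0 0 0.0025 -0.0038 0.0575 -0.5;0 0 0 0.0025 -0.0038 0.0575 -0.5",
)

```text
time: 18.0
eef_pos: [0.4934, 0.2222, 0.0857]
tcp_rot: [0.603, 0.798, 0.0, 0.0]
contact_force: [0.5, -0.3, -1.3]
opening: 0.379
finger_force: 30.0
```

In the tool's units: 1 mm / 800 = 0.0013.

>>> send_rows(
  rows="0 0 0 0 0 0.0013 -0.5;0 0 0 0 0 0.0013 -0.5;0 0 0 0 0 0.0013 -0.5",
)

```text
time: 18.38
eef_pos: [0.4931, 0.2222, 0.0843]
tcp_rot: [0.603, 0.798, -0.0, -0.0]
contact_force: [-0.6, -0.3, -0.8]
opening: 0.378
finger_force: 30.0
```

In the tool's units: 1 mm / 800 = 0.0013.

>>> send_rows(
  rows="0 0 0 0 0 0.0013 -0.5;0 0 0 0 0 0.0013 -0.5;0 0 0 0 0 0.0013 -0.5",
)

```text
time: 18.75
eef_pos: [0.4933, 0.2222, 0.0837]
tcp_rot: [0.603, 0.798, 0.0, 0.0]
contact_force: [-1.3, -0.2, 2.7]
opening: 0.379
finger_force: 30.3
```

>>> send_rows(
  rows="0 0 0 0 0 0.0013 -0.5;0 0 0 0 0 0.0013 -0.5;0 0 0 0 0 0.0013 -0.5",
)

```text
time: 19.12
eef_pos: [0.4935, 0.2222, 0.0837]
tcp_rot: [0.602, 0.798, -0.0, 0.0]
contact_force: [-2.9, -1.6, 6.9]
opening: 0.378
finger_force: 31.1
```

In the tool's units: -150 mm / 800 = -0.1875, -130 mm / 800 = -0.1625.

>>> send_rows(
  rows="0 0 0 0 0 -0.0013 -0.1;0 0 0 0 0 -0.0013 0.2;0 0 0 0 0 -0.0013 0.6;0 0 0 0 0 -0.0013 0.6;0 0 0 0 0 -0.0375 0.8;0 0 0 0 0 -0.1 1;0 0 0 0 0 -0.1625 1;0 0 0 0 0 -0.1875 1",
)

```text
time: 20.12
eef_pos: [0.4946, 0.2226, 0.2364]
tcp_rot: [0.603, 0.798, 0.002, 0.002]
contact_force: [-0.2, -0.1, -0.2]
opening: 0.996
finger_force: 0.0
```

```bash
python3 - <<'E'
from h import *
e=shot('side');print(find(e,'bottle_yellow'));t=shot('top');print(find(t,'bottle_yellow'))
go(.4628,-.2693,.235,-7.2,1)
E
```

```text
[(0.84, [0.4871, 0.2098, 0.0679], [222, 166]), (0.65, [0.4464, -0.3433, 0.1137], [348, 287])]
[(0.64, [0.488, 0.2108, 0.0817], [152, 227])]
[-0.   0.  23.1] [-464.4 -163.5   -3.3] 1
```

In the tool's units: -425 mm / 800 = -0.5313, -370 mm / 800 = -0.4625, 23 degrees / 90 = 0.2556.

>>> send_rows(
  rows="0 0 0.0333 -0.05 -0.0175 0 1;0 0 0.0667 -0.1188 -0.0413 0 1;0 0 0.1 -0.1875 -0.0663 0 1;0 0 0.1333 -0.2563 -0.09 0 1;0 0 0.1667 -0.325 -0.115 0 1;0 0 0.2 -0.3938 -0.1388 0 1;0 0 0.2333 -0.4625 -0.1625 0 1;0 0 0.2556 -0.5313 -0.1875 0 1",
)

```text
time: 21.32
eef_pos: [0.464, -0.2289, 0.2298]
tcp_rot: [0.75, 0.661, -0.0, -0.002]
contact_force: [0.4, -0.2, 0.0]
opening: 1.004
finger_force: 0.0
```

```bash
python3 - <<'E'
from h import *
print(ctrl.get_state()['eef_pos']);go(.4628,-.2693,.14,-7.2,1)
E
```

```text
[ 0.46399026 -0.22891056  0.22981946]
[-0.2 -0.1  0. ] [-40.4   4.2  89.7] 1
```

In the tool's units: 90 mm / 800 = 0.1125, 85 mm / 800 = 0.1063.

>>> send_rows(
  rows="0 0 0 -0.0313 0.0025 0 1;0 0 0 -0.05 0.0038 0 1;0 0 0 -0.05 0.0038 0.0375 1;0 0 0 -0.05 0.0038 0.075 1;0 0 0 -0.05 0.0038 0.1063 1;0 0 0 -0.05 0.0038 0.1125 1;0 0 0 -0.05 0.0038 0.1125 1;0 0 0 -0.05 0.0038 0.1125 1",
)

```text
time: 22.32
eef_pos: [0.464, -0.2681, 0.1436]
tcp_rot: [0.749, 0.662, 0.0, 0.001]
contact_force: [0.3, 0.4, 0.6]
opening: 1.001
finger_force: 0.0
```

```bash
python3 - <<'E'
from h import *
print(ctrl.get_state()['eef_pos']);go(.4628,-.2693,.1283,-7.2,1)
E
```

```text
[ 0.46404077 -0.26805647  0.14361005]
[0.1 0.1 0.1] [-1.4 -1.1 15.3] 1
```

In the tool's units: 15 mm / 800 = 0.0188, -1 mm / 800 = -0.0013.

>>> send_rows(
  rows="0 0 0 -0.0013 -0.0013 0.0188 1;0 0 0 -0.0013 -0.0013 0.0188 0.2;0 0 0 -0.0013 -0.0013 0.0188 -0.1;0 0 0 -0.0013 -0.0013 0.0188 -0.5;0 0 0 -0.0013 -0.0013 0.0188 -0.5;0 0 0 -0.0013 -0.0013 0.0188 -0.5;0 0 0 -0.0013 -0.0013 0.0188 -0.5;0 0 0 -0.0013 -0.0013 0.0188 -0.5",
  grip_force=30,
)

```text
time: 23.32
eef_pos: [0.4626, -0.2689, 0.1279]
tcp_rot: [0.75, 0.662, 0.0, 0.001]
contact_force: [1.3, -0.5, 3.3]
opening: 0.382
finger_force: 32.8
```

In the tool's units: -120 mm / 800 = -0.15, -105 mm / 800 = -0.1313.

>>> send_rows(
  rows="0 0 0 0 0 -0.0063 -0.5;0 0 0 0 0 -0.0375 -0.5;0 0 0 0 0 -0.0875 -0.5;0 0 0 0 0 -0.1313 -0.5;0 0 0 0 0 -0.15 -0.5;0 0 0 0 0 -0.15 -0.5",
)

```text
time: 24.08
eef_pos: [0.4622, -0.2686, 0.2476]
tcp_rot: [0.75, 0.662, -0.0, 0.0]
contact_force: [-0.4, 0.6, -0.7]
opening: 0.377
finger_force: 33.2
```

```bash
python3 - <<'E'
from h import *
go(*SL[2],.25,15.8,0)
E
```

```text
[  0.    0.  -22.9] [550.9 -53.9  -2.6] 0
```

In the tool's units: 425 mm / 800 = 0.5313, 370 mm / 800 = 0.4625, -23 degrees / 90 = -0.2556.

>>> send_rows(
  rows="0 0 -0.0333 0.05 -0.005 0 -0.5;0 0 -0.0667 0.1188 -0.0113 0 -0.5;0 0 -0.1 0.1875 -0.0188 0 -0.5;0 0 -0.1333 0.2563 -0.025 0 -0.5;0 0 -0.1667 0.325 -0.0313 0 -0.5;0 0 -0.2 0.3938 -0.0388 0 -0.5;0 0 -0.2333 0.4625 -0.045 0 -0.5;0 0 -0.2556 0.5313 -0.0525 0 -0.5",
)

```text
time: 25.08
eef_pos: [0.4716, 0.1599, 0.2447]
tcp_rot: [0.602, 0.798, -0.002, -0.001]
contact_force: [0.9, 0.6, -1.1]
opening: 0.376
finger_force: 33.2
```

```bash
python3 - <<'E'
from h import *
go(*SL[2],.13,15.8,0)
E
```

```text
[-0.2 -0.   0.2] [118.6  39.8 114.6] 0
```

>>> send_rows(
  rows="0 0 0 0.0563 0.0188 0 -0.5;0 0 0 0.1125 0.0375 0 -0.5;0 0 0 0.1475 0.0488 0 -0.5;0 0 0 0.1475 0.0488 0.025 -0.5;0 0 0 0.1475 0.0488 0.075 -0.5;0 0 0 0.1475 0.0488 0.1188 -0.5;0 0 0 0.1475 0.0488 0.1375 -0.5;0 0 0 0.1475 0.0488 0.1375 -0.5",
)

```text
time: 26.08
eef_pos: [0.477, 0.2813, 0.135]
tcp_rot: [0.603, 0.798, -0.002, -0.001]
contact_force: [0.6, -0.7, -0.5]
opening: 0.376
finger_force: 33.2
```

```bash
python3 - <<'E'
from h import *
print(ctrl.get_state()['eef_pos']);go(*SL[2],.085,15.8,0)
E
```

```text
[0.47702139 0.28132683 0.13504117]
[-0.3  0.   0.1] [ 3.4  0.9 50. ] 0
```

In the tool's units: 5 mm / 800 = 0.0063, 2 mm / 800 = 0.0025.

>>> send_rows(
  rows="0 0 0 0.0025 0 0.0063 -0.5;0 0 0 0.0025 0 0.0063 -0.5;0 0 0 0.0025 0 0.0063 -0.5",
)

```text
time: 26.45
eef_pos: [0.4783, 0.2847, 0.1334]
tcp_rot: [0.602, 0.798, 0.001, 0.001]
contact_force: [0.0, 0.2, -1.2]
opening: 0.374
finger_force: 33.2
```

```bash
python3 - <<'E'
from h import *
print(ctrl.get_state()['eef_pos']);go(*SL[2],.085,15.8,0)
E
```

```text
[0.47826758 0.284688   0.1333784 ]
[ 0.1 -0.   0.1] [ 0.5 -1.5 48.4] 0
```

In the tool's units: 48 mm / 800 = 0.06, 47 mm / 800 = 0.0588.

>>> send_rows(
  rows="0 0 0 0 -0.0013 0.0125 -0.5;0 0 0 0 -0.0013 0.035 -0.5;0 0 0 0 -0.0013 0.05 -0.5;0 0 0 0 -0.0013 0.0563 -0.5;0 0 0 0 -0.0013 0.0588 -0.5;0 0 0 0 -0.0013 0.06 -0.5;0 0 0 0 -0.0013 0.06 -0.5;0 0 0 0 -0.0013 0.06 -0.5",
)

```text
time: 27.45
eef_pos: [0.477, 0.2842, 0.0848]
tcp_rot: [0.603, 0.798, 0.0, 0.0]
contact_force: [-0.7, 0.3, -0.5]
opening: 0.374
finger_force: 33.2
```

In the tool's units: 1 mm / 800 = 0.0013.

>>> send_rows(
  rows="0 0 0 0 0 0.0013 -0.5;0 0 0 0 0 0.0013 -0.5;0 0 0 0 0 0.0013 -0.5",
)

```text
time: 27.82
eef_pos: [0.4771, 0.2843, 0.0838]
tcp_rot: [0.603, 0.798, 0.0, 0.0]
contact_force: [-0.1, 0.1, 2.1]
opening: 0.379
finger_force: 33.4
```

In the tool's units: 1 mm / 800 = 0.0013.

>>> send_rows(
  rows="0 0 0 0 0 0.0013 -0.5;0 0 0 0 0 0.0013 -0.5;0 0 0 0 0 0.0013 -0.5",
)

```text
time: 28.2
eef_pos: [0.4773, 0.2844, 0.0838]
tcp_rot: [0.603, 0.798, 0.0, 0.0]
contact_force: [-1.6, -0.7, 7.8]
opening: 0.377
finger_force: 34.0
```

In the tool's units: -150 mm / 800 = -0.1875, -130 mm / 800 = -0.1625.

>>> send_rows(
  rows="0 0 0 0 0 -0.0013 -0.1;0 0 0 0 0 -0.0013 0.2;0 0 0 0 0 -0.0013 0.6;0 0 0 0 0 -0.0013 0.6;0 0 0 0 0 -0.0375 0.8;0 0 0 0 0 -0.1 1;0 0 0 0 0 -0.1625 1;0 0 0 0 0 -0.1875 1",
)

```text
time: 29.2
eef_pos: [0.4781, 0.2847, 0.2361]
tcp_rot: [0.602, 0.798, 0.003, 0.002]
contact_force: [-0.4, 0.7, 0.0]
opening: 1.001
finger_force: 0.0
```

```bash
python3 - <<'E'
from h import *
e=shot('side');print(find(e,'bottle_white'));t=shot('top');print(find(t,'bottle_white'))
go(.4545,-.3342,.235,-7.2,1)
E
```

```text
[(0.65, [0.4709, 0.2775, 0.0649], [205, 158])]
[(0.76, [0.4721, 0.2753, 0.0774], [121, 235])]
[-0.1  0.  23.1] [-588.5 -189.9   -3.8] 1
```

In the tool's units: -425 mm / 800 = -0.5313, -205 mm / 800 = -0.2563, 23 degrees / 90 = 0.2556.

>>> send_rows(
  rows="0 0 0.0333 -0.05 -0.0163 0 1;0 0 0.0667 -0.1188 -0.0388 0 1;0 0 0.1 -0.1875 -0.06 0 1;0 0 0.1333 -0.2563 -0.0825 0 1;0 0 0.1667 -0.325 -0.105 0 1;0 0 0.2 -0.3938 -0.1275 0 1;0 0 0.2333 -0.4625 -0.1488 0 1;0 0 0.2556 -0.5313 -0.1713 0 1",
)

```text
time: 30.4
eef_pos: [0.4598, -0.1633, 0.2292]
tcp_rot: [0.75, 0.661, -0.001, -0.002]
contact_force: [0.8, 0.1, 0.0]
opening: 1.001
finger_force: 0.0
```

```bash
python3 - <<'E'
from h import *
print(ctrl.get_state()['eef_pos']);go(.4545,-.3342,.14,-7.2,1)
E
```

```text
[ 0.45983516 -0.16330343  0.22922253]
[-0.3 -0.1  0. ] [-170.4   16.5   88.8] 1
```

In the tool's units: -170 mm / 800 = -0.2125, -145 mm / 800 = -0.1813.

>>> send_rows(
  rows="0 0 0 -0.0625 0.0063 0 1;0 0 0 -0.125 0.0125 0 1;0 0 0 -0.1813 0.0175 0 1;0 0 0 -0.2125 0.02 0 1;0 0 0 -0.2125 0.02 0.0313 1;0 0 0 -0.2125 0.02 0.075 1;0 0 0 -0.2125 0.02 0.1063 1;0 0 0 -0.2125 0.02 0.1063 1",
)

```text
time: 31.4
eef_pos: [0.4546, -0.3303, 0.1433]
tcp_rot: [0.749, 0.662, -0.0, -0.004]
contact_force: [-0.3, 0.1, -0.5]
opening: 0.997
finger_force: 0.0
```

>>> send_rows(
  rows="0 0 0 0 0 0.0013 1;0 0 0 0 0 0.0013 1",
)

```text
time: 31.65
eef_pos: [0.4569, -0.3332, 0.1477]
tcp_rot: [0.749, 0.662, 0.0, 0.001]
contact_force: [-0.3, -0.6, -0.7]
opening: 1.002
finger_force: 0.0
```

```bash
python3 - <<'E'
from h import *
print(ctrl.get_state()['eef_pos']);go(.4545,-.3342,.1283,-7.2,1)
E
```

```text
[ 0.45692278 -0.33318842  0.14770554]
[0.1 0.1 0.1] [-1.3 -2.3 19.4] 1
```

In the tool's units: 19 mm / 800 = 0.0238, -2 mm / 800 = -0.0025.

>>> send_rows(
  rows="0 0 0 -0.0013 -0.0025 0.0238 1;0 0 0 -0.0013 -0.0025 0.0238 0.2;0 0 0 -0.0013 -0.0025 0.0238 -0.1;0 0 0 -0.0013 -0.0025 0.0238 -0.5;0 0 0 -0.0013 -0.0025 0.0238 -0.5;0 0 0 -0.0013 -0.0025 0.0238 -0.5;0 0 0 -0.0013 -0.0025 0.0238 -0.5;0 0 0 -0.0013 -0.0025 0.0238 -0.5",
  grip_force=30,
)

```text
time: 32.65
eef_pos: [0.4547, -0.334, 0.1281]
tcp_rot: [0.75, 0.662, 0.0, 0.001]
contact_force: [1.9, 0.1, 3.8]
opening: 0.374
finger_force: 33.7
```

In the tool's units: -120 mm / 800 = -0.15, -105 mm / 800 = -0.1313.

>>> send_rows(
  rows="0 0 0 0 0 -0.0063 -0.5;0 0 0 0 0 -0.0375 -0.5;0 0 0 0 0 -0.0875 -0.5;0 0 0 0 0 -0.1313 -0.5;0 0 0 0 0 -0.15 -0.5;0 0 0 0 0 -0.15 -0.5",
)

```text
time: 33.4
eef_pos: [0.454, -0.3335, 0.2475]
tcp_rot: [0.75, 0.662, -0.0, 0.0]
contact_force: [-0.8, 0.3, -1.5]
opening: 0.371
finger_force: 33.9
```

```bash
python3 - <<'E'
from h import *
go(*SL[3],.25,15.8,0); go(.49,.09,.25,15.8,0)
E
```

```text
[  0.    0.  -22.9] [676.2 -79.2  -2.8] 0
[  0.    0.  -22.9] [424.7 -16.7  -2.7] 0
```

In the tool's units: 425 mm / 800 = 0.5313, 370 mm / 800 = 0.4625, -23 degrees / 90 = -0.2556.

>>> send_rows(
  rows="0 0 -0.0333 0.05 -0.0025 0 -0.5;0 0 -0.0667 0.1188 -0.005 0 -0.5;0 0 -0.1 0.1875 -0.0075 0 -0.5;0 0 -0.1333 0.2563 -0.01 0 -0.5;0 0 -0.1667 0.325 -0.0125 0 -0.5;0 0 -0.2 0.3938 -0.015 0 -0.5;0 0 -0.2333 0.4625 -0.0175 0 -0.5;0 0 -0.2556 0.5313 -0.0213 0 -0.5",
)

```text
time: 34.4
eef_pos: [0.4884, 0.092, 0.2447]
tcp_rot: [0.602, 0.798, -0.001, -0.002]
contact_force: [0.6, -0.5, -1.9]
opening: 0.377
finger_force: 33.8
```

```bash
python3 - <<'E'
from h import *
print(ctrl.get_state()['eef_pos']);go(*SL[3],.25,15.8,0)
E
```

```text
[0.4884498  0.09203124 0.24469276]
[-0.2 -0.1  0.2] [253.5  41.9  -5.2] 0
```

In the tool's units: 253 mm / 800 = 0.3163, 240 mm / 800 = 0.3.

>>> send_rows(
  rows="0 0 0 0.0563 0.01 0 -0.5;0 0 0 0.125 0.0213 0 -0.5;0 0 0 0.1938 0.0325 0 -0.5;0 0 0 0.2563 0.0425 0 -0.5;0 0 0 0.3 0.05 0 -0.5;0 0 0 0.3163 0.0525 0.0125 -0.5;0 0 0 0.3163 0.0525 0.05 -0.5;0 0 0 0.3163 0.0525 0.0875 -0.5",
)

```text
time: 35.4
eef_pos: [0.46, 0.3441, 0.1743]
tcp_rot: [0.603, 0.798, -0.002, -0.0]
contact_force: [-0.5, -0.4, -0.5]
opening: 0.375
finger_force: 33.9
```

In the tool's units: 40 mm / 800 = 0.05, 35 mm / 800 = 0.0438.

>>> send_rows(
  rows="0 0 0 0 0 0.025 -0.5;0 0 0 0 0 0.0438 -0.5;0 0 0 0 0 0.05 -0.5;0 0 0 0 0 0.05 -0.5;0 0 0 0 0 0.05 -0.5",
)

```text
time: 36.02
eef_pos: [0.4617, 0.3455, 0.1386]
tcp_rot: [0.603, 0.798, 0.001, 0.001]
contact_force: [-0.3, -0.4, -1.3]
opening: 0.377
finger_force: 33.9
```

```bash
python3 - <<'E'
from h import *
print(ctrl.get_state()['eef_pos']);go(*SL[3],.085,15.8,0); shot('wrist','w4.png')
E
```

```text
[0.46170895 0.34546998 0.13859708]
[ 0.1 -0.   0.1] [ 2.5 -2.2 53.6] 0
```

View pics/w4.png

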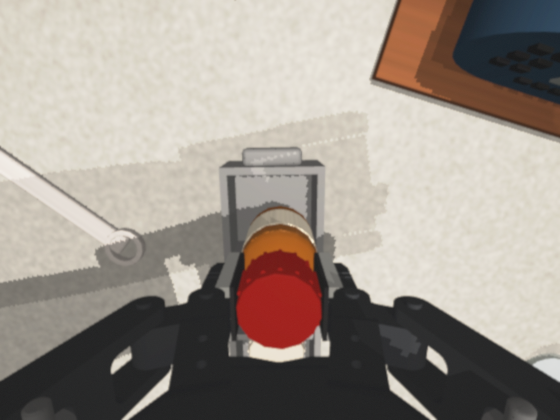

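The red bottle is over the last compartment. The end wall is at v≈167, the rack's centreline is at u≈272, and the bottle is at u≈279. I'll shift about 3 mm and lower it.

In the tool's units: 53 mm / 800 = 0.0663, 52 mm / 800 = 0.065.

>>> send_rows(
  rows="0 0 0 0.0025 -0.0038 0.0125 -0.5;0 0 0 0.0025 -0.0038 0.035 -0.5;0 0 0 0.0025 -0.0038 0.0538 -0.5;0 0 0 0.0025 -0.0038 0.0625 -0.5;0 0 0 0.0025 -0.0038 0.065 -0.5;0 0 0 0.0025 -0.0038 0.0663 -0.5;0 0 0 0.0025 -0.0038 0.0663 -0.5;0 0 0 0.0025 -0.0038 0.0663 -0.5",
)

```text
time: 37.08
eef_pos: [0.4578, 0.3464, 0.0849]
tcp_rot: [0.603, 0.798, 0.0, 0.0]
contact_force: [-0.6, 0.2, -0.5]
opening: 0.377
finger_force: 33.9
```

In the tool's units: 1 mm / 800 = 0.0013.

>>> send_rows(
  rows="0 0 0 0 0 0.0013 -0.5;0 0 0 0 0 0.0013 -0.5;0 0 0 0 0 0.0013 -0.5",
)

```text
time: 37.45
eef_pos: [0.4579, 0.3465, 0.0841]
tcp_rot: [0.603, 0.798, 0.0, 0.0]
contact_force: [-0.5, 0.1, 3.3]
opening: 0.373
finger_force: 34.1
```

In the tool's units: 1 mm / 800 = 0.0013.

>>> send_rows(
  rows="0 0 0 0 0 0.0013 -0.5;0 0 0 0 0 0.0013 -0.5;0 0 0 0 0 0.0013 -0.5",
)

```text
time: 37.83
eef_pos: [0.4581, 0.3466, 0.084]
tcp_rot: [0.603, 0.798, 0.0, 0.0]
contact_force: [-2.3, -1.0, 7.1]
opening: 0.376
finger_force: 34.6
```

In the tool's units: -150 mm / 800 = -0.1875, -130 mm / 800 = -0.1625.

>>> send_rows(
  rows="0 0 0 0 0 -0.0013 -0.1;0 0 0 0 0 -0.0013 0.2;0 0 0 0 0 -0.0013 0.6;0 0 0 0 0 -0.0013 0.6;0 0 0 0 0 -0.0375 0.8;0 0 0 0 0 -0.1 1;0 0 0 0 0 -0.1625 1;0 0 0 0 0 -0.1875 1",
)

```text
time: 38.83
eef_pos: [0.4588, 0.3469, 0.2362]
tcp_rot: [0.602, 0.798, 0.003, 0.001]
contact_force: [-0.2, -0.4, -0.7]
opening: 0.998
finger_force: 0.0
```

In the tool's units: -330 mm / 800 = -0.4125, -290 mm / 800 = -0.3625.

>>> send_rows(
  rows="0 0 0 -0.05 0 -0.0125 1;0 0 0 -0.1125 0 -0.025 1;0 0 0 -0.175 0 -0.0375 1;0 0 0 -0.2375 0 -0.05 1;0 0 0 -0.3 0 -0.05 1;0 0 0 -0.3625 0 -0.05 1;0 0 0 -0.4125 0 -0.05 1;0 0 0 -0.4125 0 -0.05 1",
)

```text
time: 39.83
eef_pos: [0.5479, 0.0265, 0.2707]
tcp_rot: [0.604, 0.797, -0.001, -0.001]
contact_force: [-0.5, -0.2, 0.5]
opening: 1.0
finger_force: 0.0
```

```bash
python3 - <<'E'
from h import *
a=shot('side')['color'][110:350,130:420]; b=shot('wrist')['color']; t=shot('top')['color'][150:300,50:480]
r=lambda a,h:cv2.resize(a,(int(a.shape[1]*h/a.shape[0]),h),interpolation=cv2.INTER_CUBIC)
m=np.hstack([r(a,320),r(b,320)])[:,:800]; t=cv2.resize(t,(m.shape[1],270))
cv2.imwrite('pics/f.png',cv2.cvtColor(np.vstack([m,t]),cv2.COLOR_RGB2BGR))
E
```

```text
(no output)
```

View pics/f.png

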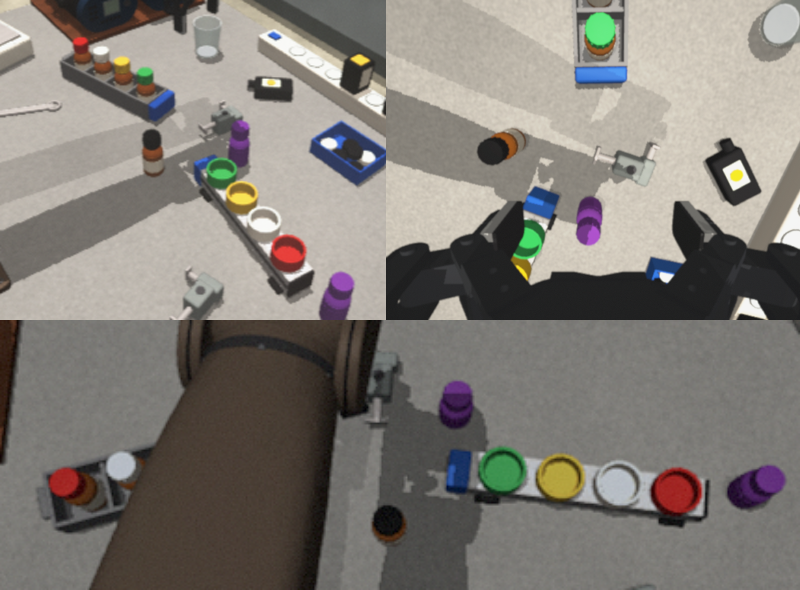

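All four bottles stand upright in the rack. From the blue grip they run green, yellow, white, red (side view, (145,80) to (82,48)), which matches the cup order from the rail's blue end. The arm is clear of everything.

```bash
python3 -c "
from plant import ctrl
print(ctrl.sign_off())"
```

```text
the job is handed in; nothing more can be done
None
```

I moved all four bottles into the rack, upright and in order from the blue end (green, yellow, white, red), setting each down gently, and handed the job in at about 40 s.

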